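# Turn the shop carousel and restock its empty square bay

## Task

Push the rotating counter display round until the empty square bay with the orange tag faces front, squarely behind the brass price-ticket holder. Then set the teal candle box with the orange band, which stands on the counter, into that bay: fully home and upright, set down and not dropped. Keep the other stock in its bays and leave the diffuser, the cup, the bottle and the gift box where they stand.

Things in the scene. Friction and masses are not known exactly. Their poses are not given: they have to be found in the camera images.
- plinth: The fixed wooden foot of the rotating display: a dark disc 270 mm across, 18 mm high. Origin at the centre of its underside, on the counter and on the turning axis, z up. Its front is its own -x direction, where a tongue carries the brass price-ticket holder. It never moves in a run, but stands and faces otherwise in other runs.
- ticket (a point): Centre of the sloping brass price-ticket holder with a paper ticket, fixed to the foot: 74 mm wide, 158 to 198 mm out from the turning axis, its top 38 mm above the counter. It marks the front.
- platter: The wooden platter, 300 mm across, 24 mm thick, 1.2 kg. Turns either way without stops about the foot's axis; bearing friction 0.15 N m keeps it where it is left. Origin on the axis at its underside, 24 mm above the counter; top face at 48 mm. Five bays 72 deg apart with pockets 12 mm deep, centred 98 mm from the axis. A flat cap 52 mm wide, 8 mm high covers the centre.
- divider (a point): Outer end, half-way up, of one of five upright radial wooden dividers between the bays: 6 mm thick, 52 to 146 mm from the axis, tops 80 mm above the counter. Pushed sideways here at the rim, they turn the platter. This one lies 36 deg anticlockwise (from above) of the empty square bay; the others 108, 180, 252 and 324 deg. Axes as the platter's.
- bay (a point): Centre of the floor of the empty square bay (orange tag on the rim), 36 mm above the counter, 98 mm from the axis, in the platter's own -x direction; axes as the platter's, so its -x points outwards. Pocket 62 x 62 mm, 12 mm deep, sides radial and tangential, 3 mm lead-in at its edge. It faces front when it lies in the foot's -x direction, right behind the ticket holder.
- round_bay (a point): Centre of the floor of the empty round bay (yellow tag), 144 deg anticlockwise from the square one, 64 mm across; it stays empty.
- candle_box_center (a point): Centre, half-way up, of the teal candle box with an orange band, to be put into the bay: a stiff square carton, 56 x 56 mm and 60 mm high, about 0.16 kg, standing upright on the counter, turned anyhow. Its x and y axes are square to its sides, z up through its lid. At rest in the bay its centre lies 30 mm above the bay's floor.
- tin_blue_center (a point): Centre of a round tin with a blue lid, 58 mm across and 45 mm high, loose in a round pocket, 72 deg anticlockwise (from above) of the empty square bay; 33 mm of it stands above the platter.
- tin_pink_center (a point): Centre of a round tin with a pink lid, 58 mm across and 45 mm high, loose in a round pocket, 72 deg clockwise of the empty square bay; 33 mm of it stands above the platter.
- stock_carton_center (a point): Centre of a green carton with a cream band, 56 x 56 mm and 60 mm high, loose in a square pocket, 144 deg clockwise of the empty square bay; 48 mm of it stands above the platter.
- diffuser_center (a point): Bystander: an amber reed-diffuser bottle, 61 mm across, 90 mm to its neck, with reeds that spread to 48 mm across and stand 170 mm above the counter. The point lies on its axis 45 mm above the counter.
- cup_center (a point): Bystander: a blue ceramic cup without a handle, 76 mm across at the rim and 110 mm high. The point lies on its axis half-way up, 55 mm above the counter.
- oil_bottle_center (a point): Bystander: a tall green glass bottle with a paper label and a black cap, 68 mm across and 190 mm high. The point lies on its axis half-way up.
- gift_box_center (a point): Bystander: a cream gift box with a pink ribbon, 87 mm along its x, 67 mm along its y and 49 mm high. The point is its centre.

How it is judged:
By the outcome, as a careful person would: the job done as asked, in the order asked, and still so for the second after the job is handed in, with the robot touching nothing.
It also fails if it takes over 72 s, if anything falls off the work surface, if the arm or the gripper's body presses on something with over 40 N, if the wrist force passes 120 N, or if a joint passes its speed limit or range.

## Robot

A 6-joint arm with a two-finger parallel gripper is mounted at the origin on the work surface. World frame = base frame: x ahead of the robot, y to its left, z up, the work surface at z = 0. Lengths are in m, angles in degrees, forces in N, time in s.
With the tool pointing down it reaches from about 0.35 to 0.875 m from the base axis. Payload 4.2 kg.
Tool frame: the origin (TCP) lies on the centre line of the jaws, within the pads' length; the fingertips stand 19 mm ahead of it and the grasp point (between the pads) is the TCP; z points along the fingers, y is the line along which they close (so a half turn about z gives the same grasp; the last joint's range is limited). The gripper opens to 85 mm and grips with 20 to 120 N. Pads are 22 mm wide; open, the fingers measure 114 mm over their backs; the gripper's body (76 mm by 85 mm) begins 54 mm behind the grasp point. The pads swing forward as they close: fully open they stand 13 mm farther back than shut.
Start: joints at [78.587, 22.042, 0.453, 0, -68.411, -14.817], TCP at [0.276, 0.561, 0.25] pointing down, gripper open.
Joint ranges: [-179.83, 179.83], [-69.29, 118.12], [-61.27, 80.66], [-181.25, 117.63], [-171.15, -9.14], [-177.46, 177.46]. Speed limits (degrees/s): [159.86, 159.86, 180, 180, 180, 180].

## Interface

Orientations are given as a 3x3 rotation matrix whose columns are the frame's x, y, z axes.
In Python, from bench import r gives the robot as it stands. The module is installed in compiled form; this text tells all that it offers.
- The arm moves only by the tool drive_tool, never from a script. Its argument "moves" is a list of rows, each a list of 7 numbers: the turn, a rotation vector about the world's x, y, z in rad, then the shift along the world's x, y, z in mm, then the opening, from 0 (shut) to 1 (fully open). In form: [[ax, ay, az, tx, ty, tz, fingers], ...]. A call has 1 to 20 rows; each row is the pose to reach, as a shift and turn from the pose commanded when the call began; what a row does not reach only later rows make up. A row lasts 1/10 s, in which the tool goes at most 50 mm and 8.59 degrees, less where a joint would pass 70% of its speed; a pose out of reach is approached as far as the arm can. A call with a gripper value outside its range is refused whole. The fingers move at their own pace and stop on an object; "grip_force" is the grip in N (left out, the last holds). Time passes only in rows, so rows that repeat a pose let the fingers close. It gives the time, the measured TCP pose, the force, the opening and the grip force at its end, in the units of the state.
- r.get_state(): the state, without advancing time (a new reading comes with each control period).
- r.camera(name): name is "side" or "top"; returns a dict with "image" (400x640x3 uint8, red, green, blue), "z_map" (400x640 float32, m along the optical axis (not along the pixel's ray), 0 where there is no reading), "K" (3x3 intrinsics, pixels), "k1" (the pictures are not rectified: a ray, as slopes to the right and down, at radius r is drawn at 1 + k1 r^2 times it, then the intrinsics apply), "world_from_camera" (4x4, takes a point from camera to world coordinates). Camera axes: x right, y down, z forward; pixel columns grow to the right and rows downward; lengths in m; the calibration is good to about 2 mm. A picture is of the moment at which its call begins.
- r.job_done(): hands the job in; it is judged then, once.
The state is a dict: "t": time; "qpos": joint angles; "joint_velocities": joint speeds; "joint_efforts": joint torques, N m; "eef_pos": TCP position; "tool_rot": TCP orientation; "contact_force": force on the tool from outside, world axes, zero at the start; "wrist_torque": the same for the moment, N m; "opening": finger opening in m; "grasp_force": force on a finger pad.
Only numpy, scipy, OpenCV 4.12 (cv2) and the standard library are available. Lean on these libraries where they do the work, as an engineer would, in place of code of your own. Each camera call takes 0.05 s, during which the arm holds its last target. There are 200 camera calls.

## Working session

There is one attempt and no reset: what is moved stays moved. The work goes in short steps, Python scripts to look and compute and a tool call to move; the robot and the scene stay as the last step left them, time stands still between calls to the robot, and variables do not carry over. Pictures are saved under pics/ and viewed, at most 10 in all, crops included, and the job is handed in when it is done.

Besides the shell and the picture viewer there is one more tool, called in YAML: its name, and indented under it one key for each argument. drive_tool: Moves the arm, as the interface text tells. Its arguments: {"type":"object","properties":{"moves":{"type":"array"},"grip_force":{"type":"number"}},"required":["moves"]}

```bash
mkdir -p pics
cat > h.py <<'E'
import numpy as np, cv2
from bench import r
def grab(n):
    c=r.camera(n); return c
def pts(c):
    z=c["z_map"]; h,w=z.shape; K=c["K"]; 
    u,v=np.meshgrid(np.arange(w),np.arange(h))
    p=np.stack([u,v],-1).reshape(-1,1,2).astype(float)
    n=cv2.undistortPoints(p,K,np.array([c["k1"],0,0,0.])).reshape(h,w,2)
    P=np.dstack([n[...,0]*z,n[...,1]*z,z,np.ones_like(z)])@np.asarray(c["world_from_camera"]).T
    P=P[...,:3].copy(); P[z==0]=np.nan
    return P
def save(c,name): cv2.imwrite("pics/"+name,c["image"][...,::-1])
E
python3 - <<'E'
from h import *
for n in("top","side"):
    c=grab(n); save(c,n+"0.png"); np.savez(n+"0.npz",P=pts(c),im=c["image"])
    print(n,c["world_from_camera"],c["k1"],c["K"])
print(r.get_state())
E
```

```text
top [[-0.01417441 -0.99043205  0.13727141  0.40286054]
 [-0.99986256  0.01285899 -0.01046471  0.06628762]
 [ 0.00859941 -0.13740087 -0.99047819  1.21181364]
 [ 0.          0.          0.          1.        ]] 0.026485580223668103 [[513.59512018   0.         307.46217892]
 [  0.         513.59512018 198.02406462]
 [  0.           0.           1.        ]]
side [[ 0.99388318 -0.06580632  0.08868904  0.47649152]
 [-0.10985505 -0.50681273  0.85502791 -0.85590174]
 [-0.01131751 -0.8595408  -0.51094181  0.62912979]
 [ 0.          0.          0.          1.        ]] 0.014064751125985889 [[403.84711784   0.         322.05752807]
 [  0.         403.84711784 197.19784693]
 [  0.           0.           1.        ]]
{'t': 0.1, 'qpos': array([ 7.85877962e+01,  2.20847715e+01,  3.88489369e-01, -2.28422237e-02,
       -6.84125103e+01, -1.48158162e+01]), 'joint_velocities': array([-0.02894004, -0.08846237,  0.12488091,  0.10997176, -0.02470233,
        0.03435927]), 'joint_efforts': array([-2.06087261e-04, -3.93320167e+01,  1.88927221e+01,  4.19786721e+00,
       -2.58888482e-03,  3.56262795e-06]), 'eef_pos': array([0.27600207, 0.56022009, 0.24936007]), 'tool_rot': array([[ 8.96977405e-01, -4.42075772e-01, -7.39078221e-04],
       [-4.42076371e-01, -8.96975633e-01, -1.78786564e-03],
       [ 1.27436930e-04,  1.93040410e-03, -9.99998129e-01]]), 'contact_force': array([-0.08987136, -1.19237962,  0.6272303 ]), 'wrist_torque': array([-0.0358675 ,  0.00721932,  0.01732045]), 'grasp_force': 0.0, 'opening': 0.08527705318892947}
```

View pics/top0.png

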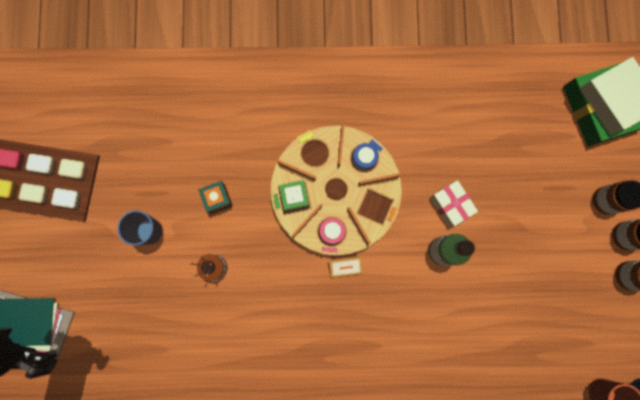

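View pics/side0.png

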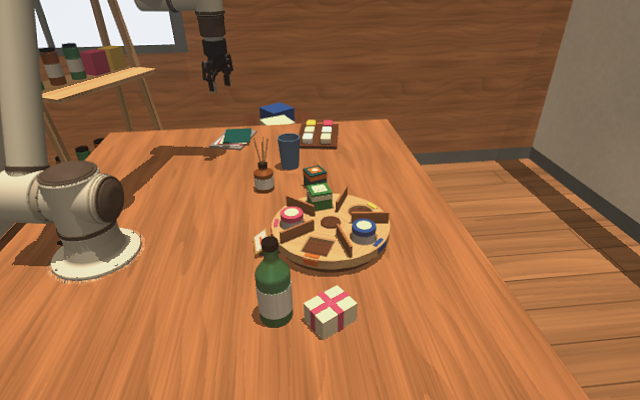

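The top view shows the platter centre near (336,188), ticket (345,267), square bay (376,206) and candle box (215,198). The diffuser is at (211,268), cup (137,228), bottle (455,250) and gift box (455,203). The bay has to go about 60° clockwise.

```bash
cat >> h.py <<'E'
def rect(P,im,uv,rad,zlo,zhi):
    u,v=uv; s=np.s_[v-rad:v+rad+1,u-rad:u+rad+1]
    Q=P[s].reshape(-1,3); return Q[(Q[:,2]>zlo)&(Q[:,2]<zhi)]
def desc(Q):
    (c,wh,a)=cv2.minAreaRect((Q[:,:2]*1000).astype(np.float32)); return np.round(c,1),np.round(wh,1),round(a,1),len(Q),np.round(np.median(Q[:,2])*1000,1)
E
python3 - <<'E'
from h import *
d=np.load("top0.npz");P,im=d["P"],d["im"]
Q=rect(P,im,(336,188),75,.040,.056)
# platter circle
pl=cv2.minEnclosingCircle((Q[np.hypot(*(Q[:,:2]-np.nanmedian(Q[:,:2],0)).T)<.17][:,:2]*1000).astype(np.float32)); print("platter",pl)
for n,uv,rad,a,b in [("candle",(215,198),24,.05,.07),("bayfloor",(376,206),18,.030,.040),("ticket",(345,267),20,.012,.045),("pink",(332,231),18,.075,.09),("carton",(293,196),22,.09,.1),("blue",(366,156),18,.075,.09),("round",(315,153),18,.03,.04),
 ("diff",(211,268),26,.05,.2),("cup",(137,228),30,.1,.12),("bottle",(455,250),35,.1,.2),("gift",(455,203),30,.04,.056)]:
    Q=rect(P,im,uv,rad,a,b); print(n,desc(Q) if len(Q)>3 else len(Q))
# hues: tag orange
hsv=cv2.cvtColor(im,cv2.COLOR_RGB2HSV)
# dividers tops
Q=rect(P,im,(336,188),75,.074,.0815)
c=np.array(pl[0])/1000
rr=np.hypot(*(Q[:,:2]-c).T); an=np.degrees(np.arctan2(*(Q[:,:2]-c).T[::-1]))
k=(rr>.11)&(rr<.15); print(np.sort(an[k]).round(0).tolist()[::3])
E
```

```text
platter ((578.9048461914062, -10.726712226867676), 157.732177734375)
candle (array([569. , 266.2]), array([57.6, 56.4]), 20.2, 634, np.float64(59.8))
bayfloor (array([544. , -98.1]), array([67.3, 61.8]), 65.1, 680, np.float64(35.8))
ticket (array([421.9, -28.4]), array([69. , 76.9]), 6.1, 580, np.float64(26.8))
pink (array([496. ,   3.4]), array([76.6, 56.5]), 14.4, 530, np.float64(80.8))
carton (array([564.9,  84.9]), array([56.1, 56.4]), 11.4, 632, np.float64(96.0))
blue (array([655.4, -77.6]), array([56.3, 58.2]), 62.9, 523, np.float64(81.2))
round (array([670.7,  36.3]), array([61.4, 61.4]), 17.2, 524, np.float64(35.6))
diff (array([410.3, 272.1]), array([58.3, 58.5]), 54.4, 607, np.float64(68.2))
cup (array([496. , 424.2]), array([76.7, 73. ]), 89.3, 287, np.float64(108.9))
bottle (array([ 440.5, -255.3]), array([66.4, 61.9]), 6.1, 875, np.float64(134.2))
gift (array([ 548.9, -283.1]), array([88.2, 66.9]), 28.2, 1087, np.float64(48.2))
[-180.0, -179.0, -177.0, -176.0, -151.0, -151.0, -151.0, -151.0, -151.0, -150.0, -150.0, -150.0, -150.0, -149.0, -149.0, -149.0, -148.0, -79.0, -78.0, -78.0, -78.0, -78.0, -78.0, -77.0, -77.0, -77.0, -77.0, -76.0, -76.0, -76.0, -76.0, -76.0, -75.0, -53.0, -53.0, -51.0, -50.0, -49.0, -49.0, -47.0, -47.0, -45.0, -44.0, -44.0, -42.0, -42.0, -41.0, -41.0, -40.0, -40.0, -39.0, -39.0, -38.0, -36.0, -36.0, -35.0, -34.0, -33.0, -33.0, -32.0, -31.0, -30.0, -30.0, -8.0, -8.0, -8.0, -8.0, -7.0, -7.0, -7.0, -7.0, -6.0, -6.0, -6.0, -6.0, 61.0, 62.0, 62.0, 62.0, 62.0, 63.0, 63.0, 63.0, 64.0, 64.0, 64.0, 64.0, 64.0, 135.0, 135.0, 135.0, 135.0, 135.0, 136.0, 136.0, 136.0, 136.0, 137.0, 137.0, 137.0, 161.0, 164.0, 165.0, 167.0, 168.0, 170.0, 171.0, 171.0, 173.0, 173.0, 174.0, 175.0, 176.0, 177.0, 178.0, 179.0]
```

```bash
cat > fit.py <<'E'
from h import *
from scipy.optimize import least_squares
def platter(P,c0=(.579,-.0107),verbose=True):
    ok=np.isfinite(P[...,2])&(np.hypot(P[...,0]-c0[0],P[...,1]-c0[1])<.165)
    Q=P[ok]; rim=Q[(Q[:,2]>.045)&(Q[:,2]<.0505)][:,:2]
    # hull of rim
    h=cv2.convexHull((rim*1000).astype(np.float32))[:,0]/1000
    s=least_squares(lambda p:np.hypot(*(h-p[:2]).T)-p[2],[*c0,.15],loss="soft_l1",f_scale=.001)
    D=Q[(Q[:,2]>.076)&(Q[:,2]<.083)][:,:2]
    return s.x,D
def ang(D,c,guess):
    # dividers: distance to nearest divider line of angle phi+72k, thickness
    v=D-c; rr=np.hypot(*v.T); v=v[(rr>.055)&(rr<.148)]
    a=np.degrees(np.arctan2(v[:,1],v[:,0])); rr=np.hypot(*v.T)
    def dev(phi): return (a-phi-36+36)%72-36
    ds=dev(guess); k=np.abs(ds*np.pi/180*rr)<.012
    return guess+np.median(ds[k]),k.sum()
E
python3 - <<'E'
from fit import *
d=np.load("top0.npz");P=d["P"]
x,D=platter(P); print(x)
c=x[:2]
ok=np.isfinite(P[...,2]); rr=np.hypot(P[...,0]-c[0],P[...,1]-c[1])
T=P[ok&(rr>.157)&(rr<.21)&(P[...,2]>.012)&(P[...,2]<.05)]
print("ticket",desc(T)); m=T[:,:2].mean(0)
print(np.degrees(np.arctan2(*(m-c)[::-1])), np.linalg.norm(m-c))
bx=cv2.boxPoints(cv2.minAreaRect((T[:,:2]*1000).astype(np.float32)));print(bx)
print("bay phi",ang(D,c,-114.), ang(D,c,-110.))
for n,q in [("bay",(544,-98.1)),("pink",(496,3.4)),("carton",(564.9,84.9)),("blue",(655.4,-77.6)),("round",(670.7,36.3))]:
    v=np.array(q)/1000-c; print(n,np.linalg.norm(v),np.degrees(np.arctan2(v[1],v[0])))
E
```

```text
[ 0.58482176 -0.01133325  0.1504088 ]
ticket (array([409. , -31.2]), array([42.8, 74.1]), 6.1, 536, np.float64(26.5))
-173.6105121244612 0.17738324326936802
[[383.76657     3.3587956]
 [391.67282   -70.28362  ]
 [434.22812   -65.7149   ]
 [426.32187     7.9275208]]
bay phi (np.float64(-115.05051158318633), np.int64(521)) (np.float64(-114.65374777296098), np.int64(422))
bay 0.09588995933423215 -115.19590754901374
pink 0.09003540485656947 170.58185118640353
carton 0.09827367859320328 101.69589664268831
blue 0.09681203057046707 -43.19541305222127
round 0.09820386341684467 29.015395253138927
```

Platter centre is (585,-11), the ticket azimuth -173.8° and the bay azimuth -115.05°, so the turn needed is -58.8°. I'll push the divider at -151° from inside the empty bay, with the fingers shut and following the arc.

drive_tool:
  moves:
    - [0,0,-0.607,212,-656,-50,0]
    - [0,0,-0.607,212,-656,-50,0]
    - [0,0,-0.607,212,-656,-50,0]
    - [0,0,-0.607,212,-656,-50,0]
    - [0,0,-0.607,212,-656,-50,0]
    - [0,0,-0.607,212,-656,-50,0]
    - [0,0,-0.607,212,-656,-50,0]
    - [0,0,-0.607,212,-656,-50,0]
    - [0,0,-0.607,212,-656,-50,0]
    - [0,0,-0.607,212,-656,-50,0]
    - [0,0,-0.607,212,-656,-50,0]
    - [0,0,-0.607,212,-656,-50,0]
    - [0,0,-0.607,212,-656,-50,0]
    - [0,0,-0.607,212,-656,-50,0]
    - [0,0,-0.607,212,-656,-50,0]
    - [0,0,-0.607,212,-656,-50,0]

```text
t: 1.7
eef_pos: [0.4877, -0.0962, 0.1996]
tool_rot: [[0.482, -0.876, -0.002], [-0.876, -0.482, 0.0], [-0.001, 0.001, -1.0]]
contact_force: [0.0, 0.9, -0.7]
opening: 0.0
grasp_force: 0.0
```

drive_tool:
  moves:
    - [0,0,0,0,0,-40,0]
    - [0,0,0,0,0,-80,0]
    - [0,0,0,0,0,-110,0]
    - [0,0,0,0,0,-121,0]
    - [0,0,0,0,0,-121,0]

```text
t: 2.2
eef_pos: [0.4874, -0.0944, 0.0784]
tool_rot: [[0.486, -0.874, -0.003], [-0.874, -0.486, -0.0], [-0.001, 0.003, -1.0]]
contact_force: [0.8, 0.0, 0.1]
opening: 0.0
grasp_force: 0.0
```

Run:
```python
from h import *
s=r.get_state(); print(s["eef_pos"],s["contact_force"])
p0=np.array([488,-94.6]); c=np.array([584.8,-11.3])
# total: gap 12mm at r .125 =5.5deg + 58.8
for a in [5.5,5.5+14.7,5.5+29.4,5.5+44,5.5+51.5,5.5+55]:
  pass
for a in range(4,68,4):
  t=np.radians(-a); R=np.array([[np.cos(t),-np.sin(t)],[np.sin(t),np.cos(t)]])
  print(a,round(t,3),np.round(R@(p0-c)+c-p0,1))
```

```text
[ 0.48740032 -0.0944339   0.07839874] [0.81147556 0.00129569 0.13492972]
4 -0.07 [-5.6  7. ]
8 -0.14 [-10.7  14.3]
12 -0.209 [-15.2  21.9]
16 -0.279 [-19.2  29.9]
20 -0.349 [-22.7  38.1]
24 -0.419 [-25.5  46.6]
28 -0.489 [-27.8  55.2]
32 -0.559 [-29.4  64. ]
36 -0.628 [-30.5  72.8]
40 -0.698 [-30.9  81.7]
44 -0.768 [-30.7  90.6]
48 -0.838 [-29.9  99.5]
52 -0.908 [-28.4 108.3]
56 -0.977 [-26.4 117. ]
60 -1.047 [-23.7 125.5]
64 -1.117 [-20.5 133.8]
```

drive_tool:
  moves:
    - [0,0,-0.035,-3,3.5,0,0]
    - [0,0,-0.07,-5.6,7,0,0]
    - [0,0,-0.105,-8,10.5,0,0]
    - [0,0,-0.14,-10.7,14.3,0,0]
    - [0,0,-0.209,-15.2,21.9,0,0]
    - [0,0,-0.279,-19.2,29.9,0,0]
    - [0,0,-0.349,-22.7,38.1,0,0]
    - [0,0,-0.419,-25.5,46.6,0,0]
    - [0,0,-0.489,-27.8,55.2,0,0]
    - [0,0,-0.559,-29.4,64,0,0]
    - [0,0,-0.628,-30.5,72.8,0,0]
    - [0,0,-0.698,-30.9,81.7,0,0]
    - [0,0,-0.768,-30.7,90.6,0,0]
    - [0,0,-0.82,-30.1,97,0,0]
    - [0,0,-0.855,-29.5,101.5,0,0]
    - [0,0,-0.88,-29,105,0,0]
    - [0,0,-0.895,-28.7,106.8,0,0]
    - [0,0,-0.908,-28.4,108.3,0,0]
    - [0,0,-0.908,-28.4,108.3,0,0]

```text
t: 4.1
eef_pos: [0.4603, 0.0134, 0.0801]
tool_rot: [[-0.391, -0.92, 0.002], [-0.92, 0.391, 0.001], [-0.001, -0.001, -1.0]]
contact_force: [0.3, -0.6, 0.2]
opening: -0.0002
grasp_force: 0.0
```

```bash
cat > look.py <<'E'
import sys
from fit import *
g=float(sys.argv[1]); C=grab("top"); P=pts(C); save(C,sys.argv[2])
c=np.array([.5848,-.0113])
x,D=platter(P); print("centre",x)
# ignore gripper zone by depth window only
for gg in (g-5,g,g+5): print("phi",ang(D,c,gg))
np.savez("last.npz",P=P,im=C["image"])
E
python3 look.py -168 top1.png
```

```text
centre [ 0.58498541 -0.01177951  0.15009445]
phi (np.float64(-164.1937212827585), np.int64(65))
phi (np.float64(-162.91557494957513), np.int64(294))
phi (np.float64(-162.3080756830279), np.int64(412))
```

View pics/top1.png

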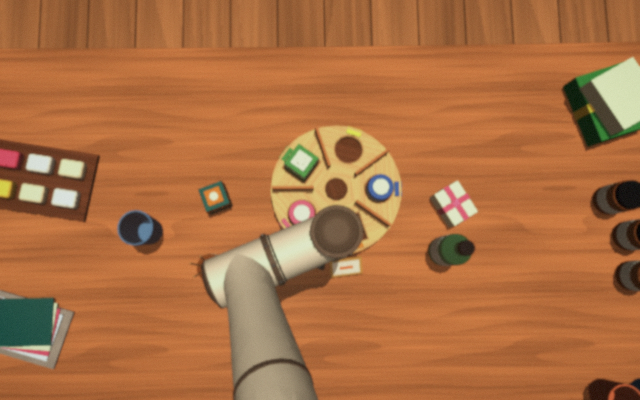

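The platter is now at about -162°, with all stock in place; 11.5° is left. The arm's elbow hangs over the diffuser at (215,270), so I'll check its height.

Run:
```python
from fit import *
P=np.load("last.npz")["P"]
for uv in [(205,270),(212,290),(225,265),(240,265),(290,245),(336,232)]: print(uv,P[uv[1],uv[0]].round(3))
print(r.get_state()["qpos"].round(1))
_,D=platter(P);print([ang(D,np.array([.5849,-.0115]),-162.1)])
```

```text
(205, 270) [0.404 0.22  0.394]
(212, 290) [0.373 0.208 0.399]
(225, 265) [0.411 0.189 0.396]
(240, 265) [0.411 0.163 0.411]
(290, 245) [0.441 0.086 0.399]
(336, 232) [0.459 0.015 0.42 ]
[ 22.   18.5 -34.8  -0.  -36.7 -45. ]
[(np.float64(-162.31458592080972), np.int64(411))]
```

drive_tool:
  moves:
    - [0,0,-0.035,0.8,4.3,0,0]
    - [0,0,-0.07,2,8.7,0,0]
    - [0,0,-0.105,3.3,13,0,0]
    - [0,0,-0.139,4.7,17.2,0,0]
    - [0,0,-0.157,5.4,19.3,0,0]
    - [0,0,-0.17,6,20.8,0,0]
    - [0,0,-0.17,6,20.8,0,0]

```text
t: 4.85
eef_pos: [0.4659, 0.0338, 0.0793]
tool_rot: [[-0.541, -0.841, 0.0], [-0.841, 0.541, 0.0], [-0.0, -0.0, -1.0]]
contact_force: [-0.1, 0.1, 0.1]
opening: -0.0
grasp_force: 0.0
```

```bash
python3 look.py -172 top2.png
python3 - <<'E'
from fit import *
P=np.load("last.npz")["P"]
_,D=platter(P)
for g in(-171.5,-172.5,-173.5):print([ang(D,np.array([.5849,-.0115]),g)])
E
```

```text
centre [ 0.58485031 -0.01154442  0.14997604]
phi (np.float64(-172.28852195301033), np.int64(335))
phi (np.float64(-171.82729145404616), np.int64(425))
phi (np.float64(-171.57824215164374), np.int64(364))
[(np.float64(-171.85785382332472), np.int64(424))]
[(np.float64(-171.85785382332472), np.int64(424))]
[(np.float64(-171.85785382332472), np.int64(424))]
```

drive_tool:
  moves:
    - [0,0,-0.017,0.7,2.1,0,0]
    - [0,0,-0.028,1.2,3.3,0,0]
    - [0,0,-0.033,1.5,4.1,0,0]
    - [0,0,-0.033,1.5,4.1,0,0]
    - [0,0,-0.033,-2,-4,0,0]
    - [0,0,-0.033,-5,-10,0,0]
    - [0,0,-0.033,-5,-10,40,0]
    - [0,0,-0.033,-5,-10,85,0]
    - [0,0,-0.033,-5,-10,130,0.5]
    - [0,0,-0.033,-5,20,140,1]
    - [0,0,-0.033,20,70,140,1]
    - [0,0,-0.033,60,110,140,1]
    - [0,0,-0.033,95,150,140,1]
    - [0,0,-0.033,100,200,140,1]
    - [0,0,-0.033,103,232,140,1]
    - [0,0,-0.033,103,232,140,1]

```text
t: 6.5
eef_pos: [0.5694, 0.2698, 0.2179]
tool_rot: [[-0.566, -0.825, -0.0], [-0.825, 0.566, 0.0], [-0.0, 0.0, -1.0]]
contact_force: [-0.4, -0.8, 0.3]
opening: 0.0856
grasp_force: 0.0
```

```bash
python3 look.py -173.7 top3.png
python3 - <<'E'
from fit import *
d=np.load("last.npz");P=d["P"]
c,D=platter(P);print(ang(D,np.array([.5849,-.0115]),-173.7))
ok=np.isfinite(P[...,2])
# bay pocket floor
v=P[...,:2]-np.array([.5849,-.0115]);rr=np.hypot(v[...,0],v[...,1]);a=np.degrees(np.arctan2(v[...,1],v[...,0]))%360
Q=P[ok&(rr<.15)&(abs(a-186.2)<30)&(P[...,2]<.042)&(P[...,2]>.03)&(rr>.05)];print("floor",desc(Q))
T=P[ok&(rr>.157)&(rr<.21)&(P[...,2]>.012)&(P[...,2]<.05)&(abs(a-186.2)<40)];print("ticket",desc(T))
for q in (Q,T): w=np.array(cv2.minAreaRect((q[:,:2]*1000).astype(np.float32))[0])/1000-np.array([.5849,-.0115]); print(np.degrees(np.arctan2(w[1],w[0])),np.linalg.norm(w))
s=r.get_state();print(s["eef_pos"],s["tool_rot"].round(3).tolist())
C=grab("side");save(C,"side3.png");Ps=pts(C);Q=rect(Ps,None,(315,176),20,.056,.065);print("candle side",desc(Q))
E
```

```text
centre [ 0.58460434 -0.0116401   0.15028139]
phi (np.float64(-174.11507396802202), np.int64(427))
phi (np.float64(-173.83794396220128), np.int64(507))
phi (np.float64(-173.4290165980252), np.int64(414))
(np.float64(-173.8416373171993), np.int64(507))
floor (array([483.5, -28.8]), array([76.3, 77.2]), 11.6, 742, np.float64(35.8))
ticket (array([409.5, -31.2]), array([44. , 73.8]), 6.6, 532, np.float64(26.7))
-170.3174257267357 0.10287510311396059
-173.60340801123186 0.17648493511962757
[0.56865099 0.26761526 0.21802624] [[-0.567, -0.824, -0.001], [-0.824, 0.567, -0.001], [0.001, 0.001, -1.0]]
candle side (array([591.9, 197.6]), array([ 56.8, 201.2]), 17.7, 164, np.float64(59.1))
```

View pics/top3.png

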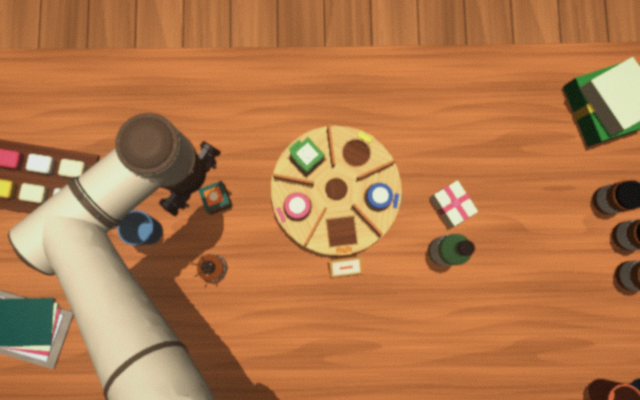

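Platter is at -173.84° against the ticket's -173.7°, and the stock is still in its bays. The empty bay sits right behind the ticket, at (342,232) above (345,267). Next, grasp the candle box.

drive_tool:
  moves:
    - [0,0,-0.15,0,0,-20,1]
    - [0,0,-0.3,0,0,-40,1]
    - [0,0,-0.45,0,0,-60,1]
    - [0,0,-0.58,0,0,-80,1]
    - [0,0,-0.618,0.4,0,-90,1]
    - [0,0,-0.618,0.4,0,-105,1]
    - [0,0,-0.618,0.4,0,-130,1]
    - [0,0,-0.618,0.4,0,-155,1]
    - [0,0,-0.618,0.4,0,-170,1]
    - [0,0,-0.618,0.4,0,-175,1]
    - [0,0,-0.618,0.4,0,-175,0.8]
    - [0,0,-0.618,0.4,0,-175,0.7]
    - [0,0,-0.618,0.4,0,-175,0.6]
    - [0,0,-0.618,0.4,0,-175,0.5]
    - [0,0,-0.618,0.4,0,-175,0.5]
    - [0,0,-0.618,0.4,0,-175,0.5]
    - [0,0,-0.618,0.4,0,-175,0.5]
  grip_force: 40

```text
t: 8.3
eef_pos: [0.57, 0.2662, 0.0459]
tool_rot: [[-0.94, -0.341, 0.002], [-0.341, 0.94, 0.001], [-0.002, 0.0, -1.0]]
contact_force: [-0.5, -1.0, 6.0]
opening: 0.055
grasp_force: 44.9
```

drive_tool:
  moves:
    - [0,0,0,0,0,15,0.5]
    - [0,0,0,0,0,45,0.5]
    - [0,0,0,0,0,80,0.5]
    - [0,0,0,0,0,115,0.5]
    - [0,0,-0.03,-8,-29,130,0.5]
    - [0,0,-0.06,-18,-65,130,0.5]
    - [0,0,-0.1,-29,-102,130,0.5]
    - [0,0,-0.14,-40,-140,130,0.5]
    - [0,0,-0.18,-51,-180,130,0.5]
    - [0,0,-0.21,-62,-220,130,0.5]
    - [0,0,-0.23,-72,-255,130,0.5]
    - [0,0,-0.24,-79,-280,130,0.5]
    - [0,0,-0.244,-81.5,-288,130,0.5]
    - [0,0,-0.244,-81.5,-288,110,0.5]
    - [0,0,-0.244,-81.5,-288,90,0.5]
    - [0,0,-0.244,-81.5,-288,80,0.5]
    - [0,0,-0.244,-81.5,-288,80,0.5]
    - [0,0,-0.244,-81.5,-288,80,0.5]

```text
t: 10.1
eef_pos: [0.4882, -0.0219, 0.1246]
tool_rot: [[-0.995, -0.105, 0.0], [-0.105, 0.995, -0.0], [-0.0, -0.0, -1.0]]
contact_force: [0.5, 0.8, -1.2]
opening: 0.0557
grasp_force: 43.9
```

Run:
```python
from fit import *
s=r.get_state();print(s["eef_pos"],s["tool_rot"].round(4).tolist())
C=grab("top");P=pts(C)
_,D=platter(P);print(ang(D,np.array([.5849,-.0115]),-173.7))
C=grab("side");Ps=pts(C);im=cv2.resize(C["image"][140:280,230:410],None,fx=4,fy=4,interpolation=cv2.INTER_CUBIC);cv2.imwrite("pics/side4.png",im[...,::-1])
np.savez("s4.npz",P=Ps,im=C["image"])
# box points: teal-ish within expected region
e=s["eef_pos"]; m=(np.hypot(Ps[...,0]-e[0],Ps[...,1]-e[1])<.045)&(Ps[...,2]<e[2]+.02)&(Ps[...,2]>.085)
Q=Ps[m];print(len(Q),desc(Q),Q[:,2].min(),Q[:,2].max())
```

```text
[ 0.48822415 -0.02189334  0.12460876] [[-0.9945, -0.1045, 0.0004], [-0.1045, 0.9945, -0.0002], [-0.0004, -0.0002, -1.0]]
(np.float64(-173.57286094642342), np.int64(318))
602 (array([490.1, -30. ]), array([56.6, 72.7]), 5.8, 602, np.float64(122.0)) 0.08510574753943001 0.14365294469305395
```

View pics/side4.png

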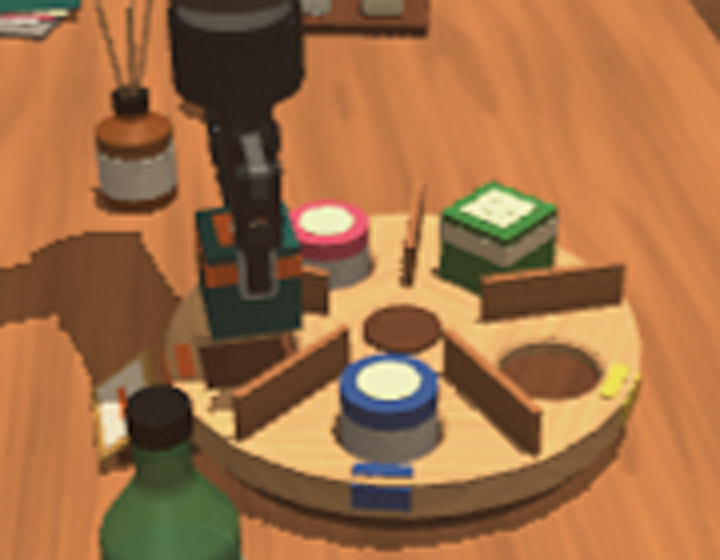

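The box hangs upright just above the bay in the crop, at about (250,270), with the pocket below it at (245,355). I'll check the side camera's offset against the platter centre.

Run:
```python
from fit import *
P=np.load("s4.npz")["P"]
Q=P[np.isfinite(P[...,2])&(np.hypot(P[...,0]-.585,P[...,1]+.0115)<.165)]
rim=Q[(Q[:,2]>.044)&(Q[:,2]<.052)][:,:2]
h=rim[np.hypot(*(rim-[.585,-.0115]).T)>.135]
h=cv2.convexHull((rim*1000).astype(np.float32))[:,0]/1000
s=least_squares(lambda p:np.hypot(*(h-p[:2]).T)-p[2],[.585,-.0115,.15],loss="soft_l1",f_scale=.001);print(s.x)
# box front side: extents along tool x
t=np.radians(6.2);ex=np.array([np.cos(t),np.sin(t)])
B=P[(np.hypot(P[...,0]-.488,P[...,1]+.022)<.045)&(P[...,2]>.09)&(P[...,2]<.105)]
u=B[:,:2]@ex; print(len(u),np.percentile(u,[1,3,97,99]), "tcp",np.array([.4882,-.0219])@ex,"bay",(s.x[:2])@ex-.098, "mid",(np.percentile(u,1)+np.percentile(u,99))/2)
```

```text
[ 0.58500784 -0.0138073   0.14986594]
132 [0.45629422 0.45636286 0.51036082 0.51067583] tcp 0.48297931472132255 bay 0.48209492801139264 mid 0.4834850256778313
```

drive_tool:
  moves:
    - [0,0,0,-1,-0.5,-10,0.5]
    - [0,0,0,-1,-0.5,-20,0.5]
    - [0,0,0,-1,-0.5,-28,0.5]
    - [0,0,0,-1,-0.5,-33,0.5]
    - [0,0,0,-1,-0.5,-37,0.5]
    - [0,0,0,-1,-0.5,-40,0.5]
    - [0,0,0,-1,-0.5,-42,0.5]
    - [0,0,0,-1,-0.5,-42,0.5]

```text
t: 11.0
eef_pos: [0.4868, -0.0227, 0.0823]
tool_rot: [[-0.995, -0.104, 0.0], [-0.104, 0.995, -0.0], [-0.0, -0.0, -1.0]]
contact_force: [-0.2, -0.6, -2.0]
opening: 0.0554
grasp_force: 44.0
```

No jamming so far, with the box 2 mm above the floor. I'll ease it down until it touches.

drive_tool:
  moves:
    - [0,0,0,0,0,-0.7,0.5]
    - [0,0,0,0,0,-1.4,0.5]
    - [0,0,0,0,0,-2,0.5]
    - [0,0,0,0,0,-2.4,0.5]
    - [0,0,0,0,0,-2.4,0.5]

```text
t: 11.5
eef_pos: [0.4869, -0.0228, 0.0818]
tool_rot: [[-0.995, -0.104, 0.001], [-0.104, 0.995, -0.0], [-0.001, -0.0, -1.0]]
contact_force: [-4.8, 1.3, 11.2]
opening: 0.0555
grasp_force: 45.6
```

Contact came at TCP z of 81.8 mm, matching the grasp height plus 36 mm, so the box is on the bay floor. Release and retreat.

drive_tool:
  moves:
    - [0,0,0,0,0,1.2,0.5]
    - [0,0,0,0,0,1.5,0.68]
    - [0,0,0,0,0,1.5,0.75]
    - [0,0,0,0,0,1.5,0.84]
    - [0,0,0,0,0,1.5,0.84]
    - [0,0,0,0,0,1.5,0.84]
    - [0,0,0,0,0,12,0.84]
    - [0,0,0,0,0,30,0.84]
    - [0,0,0,0,0,60,0.84]
    - [0,0,0,0,0,100,0.84]
    - [0,0,0,0,0,140,0.84]
    - [0,0,0,-40,30,160,0.84]
    - [0,0,0,-60,70,160,0.84]
    - [0,0,0,-60,115,160,0.84]
    - [0,0,0,-60,160,160,0.84]
    - [0,0,0,-60,205,160,0.84]
    - [0,0,0,-60,250,160,0.84]
    - [0,0,0,-60,295,160,0.84]
    - [0,0,0,-60,310,160,0.84]
    - [0,0,0,-60,310,160,0.84]

```text
t: 13.5
eef_pos: [0.4265, 0.289, 0.2401]
tool_rot: [[-0.994, -0.106, 0.0], [-0.106, 0.994, 0.0], [-0.0, 0.0, -1.0]]
contact_force: [0.2, -0.5, 0.6]
opening: 0.0718
grasp_force: 0.0
```

```bash
python3 look.py -173.7 top5.png
python3 - <<'E'
from fit import *
P=np.load("last.npz")["P"]; c=np.array([.5849,-.0115])
v=P[...,:2]-c;rr=np.hypot(v[...,0],v[...,1]);a=np.degrees(np.arctan2(v[...,1],v[...,0]))%360
Q=P[(rr<.15)&(rr>.05)&(abs(a-186.2)<32)&(P[...,2]>.085)&(P[...,2]<.11)]
print(desc(Q),np.percentile(Q[:,2],[2,50,98]))
A=np.c_[Q[:,:2]-Q[:,:2].mean(0),np.ones(len(Q))];print("tilt",np.linalg.lstsq(A,Q[:,2],rcond=None)[0])
w=Q[:,:2].mean(0)-c;print(np.linalg.norm(w),np.degrees(np.arctan2(w[1],w[0])))
E
```

```text
centre [ 0.58466283 -0.01177982  0.1502213 ]
phi (np.float64(-174.11590881107264), np.int64(437))
phi (np.float64(-173.79253842574957), np.int64(521))
phi (np.float64(-173.42628890973705), np.int64(425))
(array([486.5, -22.1]), array([56.3, 56.3]), 5.4, 676, np.float64(96.0)) [0.09031987 0.09595607 0.1001995 ]
tilt [ 0.01217281 -0.01761026  0.09582645]
0.09929272241451219 -174.00656621770074
```

View pics/top5.png

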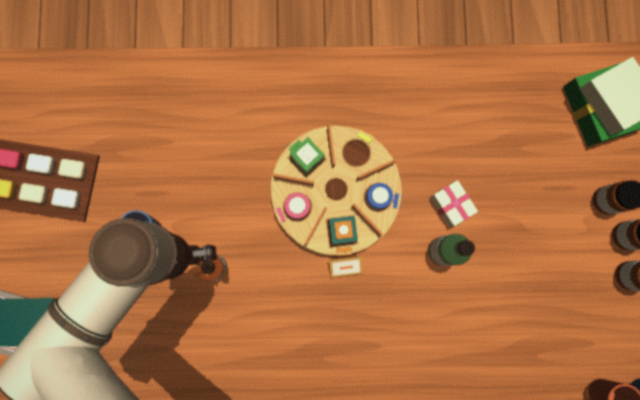

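The box top is at 96.0 mm, so it is fully home and level, at r 98–99 mm and azimuth -174°, squarely behind the ticket. The stock and bystanders are undisturbed, and the gripper hangs clear above the reeds. Handing in.

```bash
python3 -c "
from bench import r
print(r.job_done())"
```

```text
the job is handed in; nothing more can be done
None
```

I turned the display until the orange-tagged bay faced front behind the ticket holder, set the candle box down fully home and upright in it, and handed the job in at about 13.6 s; the hand-in returned no verdict.

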